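Shut the dry box and set its nitrogen valve

ROBOT

A 6-joint arm with a two-finger parallel gripper is mounted at the origin on the work surface. World frame = base frame: x ahead of the robot, y to its left, z up, the work surface at z = 0. Lengths are in m, angles in rad, forces in N, time in s.
With the tool pointing down it reaches from about 0.375 to 0.9 m from the base axis. Payload 3.1 kg.
Tool frame: the origin (TCP) lies at the very end of the fingers, on their centre line; the grasp point (between the pads) lies 19 mm behind it; z points along the fingers, y is the direction in which the jaws open and shut (so a half turn about z gives the same grasp; the last joint's range is limited). The gripper opens to 87 mm and grips with 3 to 60 N. Pads are 19 mm wide; open, the fingers measure 117 mm over their backs; the gripper's body (75 mm by 190 mm) begins 51 mm behind the grasp point.
Start: joints at [-1.415, 0.527, 1.433, -0, 1.181, -0.178], TCP at [0.205, -0.59, 0.223] pointing down, gripper open.
Joint ranges: [-3.08, 3.08], [-0.75, 2.2], [0.22, 2.44], [-1.43, 4.57], [0, 2.65], [-2.85, 2.85]. Speed limits (rad/s): [2.79, 2.79, 3.14, 3.14, 3.14, 3.14].

INTERFACE

Orientations are given as a unit quaternion [x, y, z, w].
In Python, from rig import robot gives the robot as it stands. The module is installed in compiled form; this text tells all that it offers.
- The arm moves only by the tool send_rows, never from a script. Its argument "deltas" is a list of rows, each an object of numbers: "tx", "ty", "tz": the shift along the tool's x, y, z in cm; "rx", "ry", "rz": the turn, a rotation vector about the tool's x, y, z in rad. A call has 1 to 5 rows; each row is the pose to reach, as a shift and turn from the pose commanded when the call began, along the tool's axes at that moment; what a row does not reach only later rows make up. A row lasts 1/12 s, in which the tool goes at most 41.7 mm and 7.16 degrees, less where a joint would pass 70% of its speed; a pose out of reach is approached as far as the arm can. A call with a gripper value outside its range is refused whole. "claw" is the finger opening in cm, from 0 to 8.7, set as the call begins (left out, the last holds). The fingers move at their own pace and stop on an object; "squeeze" is the grip in N (left out, the last holds). Time passes only in rows, so rows that repeat a pose let the fingers close. It gives the time, the measured TCP pose, the force and the opening at its end, in the units of the state.
- robot.get_obs(): the state, without advancing time (a new reading comes with each control period).
- robot.camera(name): name is "side" or "top"; returns a dict with "color" (480x640x3 uint8, red, green, blue), "z_map" (480x640 float32, m along the optical axis (not along the pixel's ray), 0 where there is no reading), "intrinsics" (3x3 intrinsics, pixels), "distortion" ([k1, k2, p1, p2, k3] as OpenCV has them; the pictures are not rectified), "R" (3x3) and "t" (3): a world point X has camera coordinates R X + t. Camera axes: x right, y down, z forward; pixel columns grow to the right and rows downward; lengths in m; the calibration is good to about 2 mm. A picture is of the moment at which its call begins.
- robot.hand_in(): hands the job in, once; it reports no verdict.
Trained networks look in the newest picture that a camera, given by its name, has taken for a name from the list of things; names that differ only in an ending like _2 or _b are one class to them, and where a whole thing is asked for, a point or a joint stands for the part that bears it (a point fixed in the world has none). Each returns a list of dicts, best first, with "p" (0 to 1); they miss things now and then, are a little off and sometimes report something else, mostly with a low value. They report only what shows in the picture. A call takes as long as a camera call.
- robot.outline_of(label, camera): "pixels" (480x640 bool, what is visible of it) and "xy" ([column, row] in pixels, amid what is visible of it).
- robot.tip_of(label, camera): "xy" ([column, row] in pixels: a listed point, or the origin of a listed thing).
The state is a dict: "time": time; "q": joint angles; "joint_velocities": joint speeds; "joint_torque": joint torques, N m; "position": TCP position; "tool_rot": TCP orientation; "ft_force": force on the tool from outside, world axes, zero at the start; "moment": the same for the moment, N m; "grip_width": finger opening in m.
Only numpy, scipy, OpenCV 4.12 (cv2) and the standard library are available. Lean on these libraries where they do the work, as an engineer would, in place of code of your own. Each camera call takes 0.05 s, during which the arm holds its last target.

TASK

The circuit-board panel is loaded: first push the drawer of the white dry box fully home. Then turn the red nitrogen valve clockwise by its yellow crank handle until it is closed against its stop, and back it off exactly two full turns anticlockwise (to within about ten degrees). It creeps shut if released, so finish still gripping the yellow handle and holding it still at the two turns; leave the screwdriver, bottle and reel where they are.

Things in the scene. Friction and masses are not known exactly. Their poses are not given: they have to be found in the camera images.
- dry_drawer (a joint): How far the drawer of the white dry box (240 deep x 200 wide x 106 mm high, fixed to the bench, aluminium drawer front towards the robot) is open, in m: 0 is shut and fully home, it starts 0.05 to 0.10 open. It slides with 1 N of friction and some damping, stops hard at 0 and stays where it is left.
- dry_drawer_handle (a point): Middle of the drawer's black bar handle, a level round bar 11 mm thick and 100 mm long, 68 mm above the bench and 35 mm in front of the drawer's front; moves with the drawer. Its x axis points into the box (the way to push), y along the bar, z up. The top of the box is 38 mm above this point.
- wheel (a joint): Valve opening in rad: 0 is closed against the hard stop, growing anticlockwise seen from above; two turns 12.566, range to 18.85, starts 1.5 to 5.0. Friction 0.13 N m, closing spring 0.02 N m per rad, a little damping: it stays put up to about 6 rad, but released further open it turns back towards closed at some rad/s. Cranking takes 3 to 10 N at the handle.
- wheel_axis (a point): Point on the vertical axis of the red handwheel (rim radius 50 mm, 113 mm over all), at the height of the rim's middle, 105 mm above the bench, on the fixed brass valve body. Its z axis points up; its x axis points to where the handle stands when the valve is closed, so the handle's axis is 50 mm from this point at the angle of joint wheel from that x axis, anticlockwise.
- handle_grip (a point): Gripping point on the axis of the yellow crank handle, 142 mm above the bench: an upright round knob 23 mm in diameter and 50 mm tall (114 to 164 mm above the bench) on the wheel's rim, 50 mm from the wheel's axis. It spins freely on its pin, so a gripper can carry it round in circles without turning itself. Rim top: 112 mm.
- screwdriver: Loose blue-handled screwdriver, 150 mm long and 26 mm thick, lying on the bench; origin under its middle, x axis towards its tip. To be left alone.
- bottle: Loose white flux bottle with a red cap, 36 mm in diameter and 75 mm tall, standing on the bench; origin at the centre of its foot. To be left alone.
- reel: Loose grey component reel, 90 mm in diameter and 14 mm thick, lying on top of the dry box towards its back; origin at the centre of its underside. To be left alone.

How it is judged:
On the way, in this order (a step that is already met when the one before it is completed fails the run):
1. the drawer is fully home (within 4 mm) (value of joint dry_drawer below 0.004 m), for 0.2 s.
2. the valve is closed against its stop (within 0.06 rad), the drawer still home (value of joint wheel below 0.06 rad and value of joint dry_drawer below 0.004 m), for 0.1 s.
At the end, for the whole second after the job is handed in: The valve stands two turns (12.566 rad) open from its stop, within 0.2 rad, and still (under 0.05 rad/s), held by the fingers on the yellow handle (contact force over 2 N); the drawer is home within 4 mm; screwdriver, bottle and reel are within 30 mm of where they were (value of joint wheel between 12.366 and 12.766 rad and not (velocity of joint wheel above 0.05 rad/s) and not (velocity of joint wheel below -0.05 rad/s) and contact force between the fingers and handle above 2 N and value of joint dry_drawer below 0.004 m and distance of each of screwdriver, bottle, reel from where it was at the start of the episode below 0.03 m); the arm keeps its last pose, push and grip.
It fails at once if the screwdriver is shifted by more than 30 mm (distance of screwdriver from where it was at the start of the episode above 0.03 m).
It fails at once if the bottle is shifted by more than 30 mm or tipped over (distance of bottle from where it was at the start of the episode above 0.03 m or angle between bottle's own z axis and vertical above 0.5 rad).
It fails at once if the reel is shifted by more than 30 mm or tipped over (distance of reel from where it was at the start of the episode above 0.03 m or angle between reel's own z axis and vertical above 0.5 rad).
It also fails if it takes over 72 s, if anything falls off the work surface, if the arm or the gripper's body presses on something with over 40 N, if the wrist force passes 120 N, or if a joint passes its speed limit or range.

## Working session

There is one attempt and no reset: what is moved stays moved. The work goes in short steps, Python scripts to look and compute and a tool call to move; the robot and the scene stay as the last step left them, time stands still between calls to the robot, and variables do not carry over. Pictures are saved under pics/ and viewed, and the job is handed in when it is done.

Besides the shell and the picture viewer there is one more tool, called after "Emit:" by a JSON object that holds its "op" and its "data". send_rows: Moves the arm, as the interface text tells. Its arguments: {"type":"object","properties":{"deltas":{"type":"array","items":{"type":"object","properties":{"tx":{"type":"number"},"ty":{"type":"number"},"tz":{"type":"number"},"rx":{"type":"number"},"ry":{"type":"number"},"rz":{"type":"number"}}}},"claw":{"type":"number"},"squeeze":{"type":"number"}},"required":["deltas"]}

```bash
mkdir -p pics
cat > h.py <<'E'
import numpy as np, cv2
from rig import robot
from scipy.spatial.transform import Rotation as Rn
def pix2world(c,uv,z=None,depth=None):
    K=np.array(c["intrinsics"]);D=np.array(c["distortion"]);R=np.array(c["R"]);t=np.array(c["t"])
    n=cv2.undistortPoints(np.array([[uv]],float),K,D)[0,0]
    d=R.T@np.array([n[0],n[1],1.]);o=-R.T@t
    if depth is not None: return o+d*depth
    return o+d*((z-o[2])/d[2])
def cloud(c):
    K=np.array(c["intrinsics"]);D=np.array(c["distortion"]);R=np.array(c["R"]);t=np.array(c["t"])
    v,u=np.mgrid[0:480,0:640]
    n=cv2.undistortPoints(np.stack([u.ravel(),v.ravel()],1).astype(float)[:,None],K,D)[:,0]
    z=c["z_map"].ravel()
    P=np.c_[n*z[:,None],z]
    return ((P-t)@R).reshape(480,640,3), (z>0).reshape(480,640)
def tool(): 
    o=robot.get_obs(); return np.array(o["position"]),Rn.from_quat(o["tool_rot"]).as_matrix(),o
E
python3 - <<'E'
from h import *
for n in ["top","side"]:
    c=robot.camera(n); cv2.imwrite(f"pics/{n}0.png",c["color"][:,:,::-1])
    P,ok=cloud(c)
    print(n,"campos",-np.array(c["R"]).T@np.array(c["t"]))
    for l in ["dry_drawer_handle","wheel_axis","handle_grip","screwdriver","bottle","reel"]:
        zz={"dry_drawer_handle":.068,"wheel_axis":.105,"handle_grip":.142,"screwdriver":0,"bottle":0,"reel":.106}[l]
        for r in robot.tip_of(l,n)[:2]: print(l,round(r["p"],2),np.round(r["xy"],1),pix2world(c,r["xy"],z=zz).round(4))
    for l in ["screwdriver","bottle","reel","handle_grip","dry_drawer","wheel"]:
        for r in robot.outline_of(l,n)[:1]:
            m=r["pixels"]&ok; q=P[m]; print(" out",l,round(r["p"],2),m.sum(),np.percentile(q,[2,50,98],axis=0).round(3).tolist())
p,R,o=tool();print(p,R.round(3),o["grip_width"],o["time"])
E
```

```text
top campos [ 0.54437062 -0.01409962  0.87579775]
dry_drawer_handle 0.75 [225.8 290.6] [0.4986 0.1582 0.068 ]
wheel_axis 0.61 [421.  231.9] [ 0.5937 -0.1875  0.105 ]
handle_grip 0.56 [462.1 228.7] [ 0.595  -0.2474  0.142 ]
screwdriver 0.88 [309.4 321.4] [0.4318 0.011  0.    ]
bottle 0.86 [308.5 171.3] [0.7252 0.0062 0.    ]
reel 0.66 [200.1 146.2] [0.7531 0.1926 0.106 ]
reel 0.46 [465.  226.5] [ 0.6012 -0.2641  0.106 ]
 out screwdriver 0.83 586 [[0.364, -0.007, 0.013], [0.402, 0.011, 0.023], [0.501, 0.03, 0.028]]
 out bottle 0.54 304 [[0.703, -0.009, 0.016], [0.714, 0.005, 0.052], [0.731, 0.021, 0.077]]
 out reel 0.66 2191 [[0.715, 0.151, 0.108], [0.756, 0.191, 0.12], [0.798, 0.232, 0.123]]
 out handle_grip 0.82 235 [[0.582, -0.264, 0.078], [0.592, -0.238, 0.161], [0.604, -0.232, 0.167]]
 out dry_drawer 0.73 4395 [[0.494, 0.08, 0.027], [0.56, 0.165, 0.072], [0.604, 0.251, 0.095]]
 out wheel 0.57 2078 [[0.546, -0.247, 0.076], [0.595, -0.193, 0.111], [0.648, -0.141, 0.165]]
side campos [ 0.4311675  -0.77549974  0.63598157]
dry_drawer_handle 0.8 [262.8 242.3] [0.4939 0.1511 0.068 ]
wheel
[... 306 characters left out ...]
 ]
 out screwdriver 0.88 761 [[0.362, -0.007, 0.002], [0.404, 0.005, 0.018], [0.493, 0.051, 0.027]]
 out bottle 0.56 673 [[0.702, -0.014, 0.002], [0.715, -0.006, 0.038], [0.733, 0.013, 0.075]]
 out reel 0.63 982 [[0.713, 0.148, 0.106], [0.752, 0.18, 0.119], [0.795, 0.232, 0.122]]
 out handle_grip 0.83 589 [[0.581, -0.255, 0.117], [0.589, -0.251, 0.147], [0.601, -0.236, 0.165]]
 out dry_drawer 0.72 3609 [[0.494, 0.068, 0.002], [0.557, 0.136, 0.07], [0.607, 0.256, 0.094]]
 out wheel 0.7 2625 [[0.544, -0.254, 0.095], [0.589, -0.216, 0.11], [0.646, -0.144, 0.164]]
[ 0.20537903 -0.59026055  0.22255163] [[ 0.944  0.329 -0.   ]
 [ 0.329 -0.944  0.   ]
 [-0.    -0.    -1.   ]] 0.0869188588832899 1.3
```

View pictures.

View pics/top0.png

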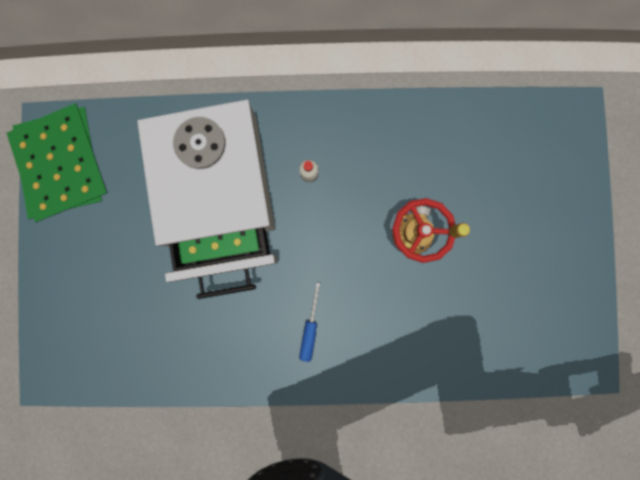

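View pics/side0.png

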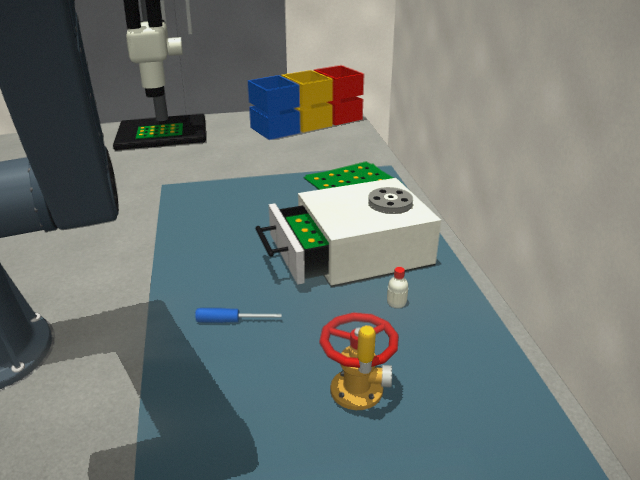

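Run:
```python
from h import *
from scipy.optimize import least_squares
for n in ["top","side"]:
    c=robot.camera(n);P,ok=cloud(c);hsv=cv2.cvtColor(c["color"],cv2.COLOR_RGB2HSV)
    H,S,V=[hsv[...,i].astype(int) for i in range(3)]
    b=ok&(P[...,0]>.45)&(P[...,0]<.75)&(P[...,1]<-.08)&(P[...,1]>-.32)
    red=b&((H<8)|(H>172))&(S>120)&(P[...,2]>.095)&(P[...,2]<.122)
    q=P[red]; print(n,"red",len(q),np.percentile(q,[0.5,99.5],axis=0).round(4).tolist())
    r=np.hypot(*(q[:,:2]-[.595,-.195]).T)
    qq=q[(r>.035)&(r<.07)]
    f=least_squares(lambda a:np.hypot(qq[:,0]-a[0],qq[:,1]-a[1])-a[2],[.595,-.195,.05],loss='soft_l1',f_scale=.003);print(f.x)
    yel=b&(H>18)&(H<35)&(S>110)&(P[...,2]>.114)
    q=P[yel];print("yel",len(q),np.percentile(q,[1,50,99],axis=0).round(4).tolist())
    t=q[q[:,2]>.158];print("yeltop",len(t),t.mean(0) if len(t) else 0, (t.min(0)+t.max(0))/2 if len(t) else 0)
    # box top
    bx=ok&(P[...,2]>.1)&(P[...,2]<.111)&(P[...,1]>.02)&(P[...,0]>.5)
    m=cv2.minAreaRect(P[bx][:,:2].astype(np.float32));print("box",m,cv2.boxPoints(m).round(3).tolist())
    hb=ok&(P[...,2]>.06)&(P[...,2]<.08)&(P[...,1]>.04)&(P[...,0]>.4)&(P[...,0]<.54)
    q=P[hb];print("bar",len(q),cv2.minAreaRect(q[:,:2].astype(np.float32)),q.mean(0))
```

```text
top red 1429 [[0.5437, -0.2417, 0.1054], [0.649, -0.1387, 0.1173]]
[ 0.59645435 -0.19168888  0.04837505]
yel 182 [[0.5833, -0.2495, 0.1293], [0.5918, -0.2374, 0.1631], [0.601, -0.2314, 0.1673]]
yeltop 129 [ 0.59232115 -0.2405278   0.16379604] [ 0.59243997 -0.24053502  0.16316391]
box ((0.708824872970581, 0.19049817323684692), (0.22651591897010803, 0.2020738273859024), 8.594109535217285) [[0.5820000171661377, 0.27300000190734863], [0.6119999885559082, 0.07400000095367432], [0.8360000252723694, 0.1080000028014183], [0.8059999942779541, 0.3070000112056732]]
bar 538 ((0.5093998312950134, 0.17957547307014465), (0.04063570499420166, 0.1501125544309616), 8.670195579528809) [0.50425878 0.15915232 0.07200121]
side red 1714 [[0.5414, -0.2475, 0.0999], [0.6478, -0.1429, 0.1152]]
[ 0.59459062 -0.19760142  0.04885835]
yel 562 [[0.5803, -0.2552, 0.1161], [0.5892, -0.2512, 0.1472], [0.6008, -0.2362, 0.1653]]
yeltop 174 [ 0.59050734 -0.24651857  0.16258913] [ 0.59042887 -0.24492802  0.16193347]
box ((0.9453562498092651, 1.128945231437683), (0.8847568035125732, 2.1104373931884766), 0.2661190629005432) [[0.49799999594688416, 2.181999921798706], [0.5080000162124634, 0.07199999690055847], [1.3930000066757202, 0.07599999755620956], [1.3830000162124634, 2.186000108718872]]
bar 638 ((0.5145111680030823, 0.8964284062385559), (0.13958577811717987, 1.5933482646942139), 3.275357961654663) [0.50337518 0.54147969 0.07036873]
```

```bash
cat > plan.py <<'E'
import json,sys
from h import *
# plan(list of (x,y,z,yaw)) -> prints rows; keeps commanded pose in cmd.json
def load():
    try: d=json.load(open("cmd.json"));return np.array(d["p"]),np.array(d["R"])
    except Exception:
        p,R,o=tool();return p,R
def Ryaw(a): c,s=np.cos(a),np.sin(a);return np.array([[c,s,0],[s,-c,0],[0,0,-1.]])
def plan(ts,save=True):
    p,R=load();rows=[];last=p;lp=None
    for t in ts:
        d=np.round(R.T@(np.array(t[:3])-p)*100,2);rv=np.round(Rn.from_matrix(R.T@Ryaw(t[3])).as_rotvec(),3)
        r=dict(tx=d[0],ty=d[1],tz=d[2]); 
        if abs(rv).max()>5e-4: r.update(rx=rv[0],ry=rv[1],rz=rv[2])
        rows.append({k:float(v) for k,v in r.items() if v})
        P=p+R@(d/100);
        if np.linalg.norm(P-last)>.0417: print("WARN step",np.linalg.norm(P-last))
        last=P;R2=R@Rn.from_rotvec(rv).as_matrix()
    print(json.dumps(rows),"| end",last.round(4))
    if save: json.dump(dict(p=last.tolist(),R=R2.tolist()),open("cmd.json","w"))
def lerp(a,b,n): return [tuple(np.array(a)+(np.array(b)-np.array(a))*(i+1)/n) for i in range(n)]
E
rm -f cmd.json
python3 - <<'E'
from plan import *
p,R,o=tool();y0=np.arctan2(R[1,0],R[0,0]);print(y0,o["position"],o["ft_force"])
Y=np.radians(8.6)
A=(.205379,-.59026,.22255,y0);B=(.40,-.28,.18,.15);C=(.435,.05,.15,.15);D=(.440,.147,.12,.15)
w=[A];
path=lerp(A,B,10)+lerp(B,C,9)+lerp(C,D,3)
for i in range(0,len(path),5): plan(path[i:i+5])
E
```

```text
0.33487960811554474 [ 0.20540547 -0.59024418  0.22253193] [-0.43586388 -0.83426014 -0.39854065]
[{"tx": 2.85, "ty": -2.29, "tz": 0.42, "rz": 0.018}, {"tx": 5.71, "ty": -4.58, "tz": 0.85, "rz": 0.037}, {"tx": 8.57, "ty": -6.87, "tz": 1.27, "rz": 0.055}, {"tx": 11.43, "ty": -9.16, "tz": 1.7, "rz": 0.074}, {"tx": 14.29, "ty": -11.45, "tz": 2.13, "rz": 0.092}] | end [ 0.3027 -0.4351  0.2012]
[{"tx": 2.63, "ty": -2.55, "tz": 0.42, "rz": 0.019}, {"tx": 5.27, "ty": -5.09, "tz": 0.85, "rz": 0.037}, {"tx": 7.9, "ty": -7.63, "tz": 1.27, "rz": 0.056}, {"tx": 10.54, "ty": -10.18, "tz": 1.7, "rz": 0.074}, {"tx": 13.17, "ty": -12.72, "tz": 2.12, "rz": 0.093}] | end [ 0.4  -0.28  0.18]
[{"tx": 0.93, "ty": -3.57, "tz": 0.34}, {"tx": 1.87, "ty": -7.13, "tz": 0.67}, {"tx": 2.8, "ty": -10.7, "tz": 1.0}, {"tx": 3.73, "ty": -14.27, "tz": 1.34}, {"tx": 4.66, "ty": -17.84, "tz": 1.67}] | end [ 0.4194 -0.0966  0.1633]
[{"tx": 0.93, "ty": -3.56, "tz": 0.33}, {"tx": 1.87, "ty": -7.13, "tz": 0.67}, {"tx": 2.8, "ty": -10.7, "tz": 1.0}, {"tx": 3.73, "ty": -14.27, "tz": 1.33}, {"tx": 4.38, "ty": -17.44, "tz": 2.34}] | end [0.4367 0.0823 0.14  ]
[{"tx": 0.65, "ty": -3.17, "tz": 1.0}, {"tx": 1.29, "ty": -6.34, "tz": 2.0}] | end [0.44  0.147 0.12 ]
```

Emit:
{"op": "send_rows", "data": {"deltas": [{"tx": 2.85,"ty": -2.29,"tz": 0.42,"rz": 0.018},{"tx": 5.71,"ty": -4.58,"tz": 0.85,"rz": 0.037},{"tx": 8.57,"ty": -6.87,"tz": 1.27,"rz": 0.055},{"tx": 11.43,"ty": -9.16,"tz": 1.7,"rz": 0.074},{"tx": 14.29,"ty": -11.45,"tz": 2.13,"rz": 0.092}], "claw": 0, "squeeze": 30}}

```text
schema error: expected keys tx, ty, tz, rx, ry, rz
```

Emit:
{"op": "send_rows", "data": {"deltas": [{"tx": 2.85,"ty": -2.29,"tz": 0.42,"rx": 0,"ry": 0,"rz": 0.018},{"tx": 5.71,"ty": -4.58,"tz": 0.85,"rx": 0,"ry": 0,"rz": 0.037},{"tx": 8.57,"ty": -6.87,"tz": 1.27,"rx": 0,"ry": 0,"rz": 0.055},{"tx": 11.43,"ty": -9.16,"tz": 1.7,"rx": 0,"ry": 0,"rz": 0.074},{"tx": 14.29,"ty": -11.45,"tz": 2.13,"rx": 0,"ry": 0,"rz": 0.092}], "claw": 0, "squeeze": 30}}

```text
time: 1.82
position: [0.3033, -0.4339, 0.2012]
tool_rot: [0.993, 0.12, 0.0, 0.0]
ft_force: [0.0, 0.1, -0.9]
grip_width: 0.0617
```

Emit:
{"op": "send_rows", "data": {"deltas": [{"tx": 2.63,"ty": -2.55,"tz": 0.42,"rx": 0,"ry": 0,"rz": 0.019},{"tx": 5.27,"ty": -5.09,"tz": 0.85,"rx": 0,"ry": 0,"rz": 0.037},{"tx": 7.9,"ty": -7.63,"tz": 1.27,"rx": 0,"ry": 0,"rz": 0.056},{"tx": 10.54,"ty": -10.18,"tz": 1.7,"rx": 0,"ry": 0,"rz": 0.074},{"tx": 13.17,"ty": -12.72,"tz": 2.12,"rx": 0,"ry": 0,"rz": 0.093}]}}

```text
time: 2.23
position: [0.4008, -0.2786, 0.1801]
tool_rot: [0.997, 0.074, 0.0, 0.0]
ft_force: [0.6, -0.3, 0.8]
grip_width: 0.0284
```

Emit:
{"op": "send_rows", "data": {"deltas": [{"tx": 0.93,"ty": -3.57,"tz": 0.34,"rx": 0,"ry": 0,"rz": 0},{"tx": 1.87,"ty": -7.13,"tz": 0.67,"rx": 0,"ry": 0,"rz": 0},{"tx": 2.8,"ty": -10.7,"tz": 1.0,"rx": 0,"ry": 0,"rz": 0},{"tx": 3.73,"ty": -14.27,"tz": 1.34,"rx": 0,"ry": 0,"rz": 0},{"tx": 4.66,"ty": -17.84,"tz": 1.67,"rx": 0,"ry": 0,"rz": 0}]}}

```text
time: 2.65
position: [0.4196, -0.0952, 0.1635]
tool_rot: [0.997, 0.075, 0.0, 0.0]
ft_force: [0.2, 0.5, 0.2]
grip_width: 0.0015
```

Emit:
{"op": "send_rows", "data": {"deltas": [{"tx": 0.93,"ty": -3.56,"tz": 0.33,"rx": 0,"ry": 0,"rz": 0},{"tx": 1.87,"ty": -7.13,"tz": 0.67,"rx": 0,"ry": 0,"rz": 0},{"tx": 2.8,"ty": -10.7,"tz": 1.0,"rx": 0,"ry": 0,"rz": 0},{"tx": 3.73,"ty": -14.27,"tz": 1.33,"rx": 0,"ry": 0,"rz": 0},{"tx": 4.38,"ty": -17.44,"tz": 2.34,"rx": 0,"ry": 0,"rz": 0}]}}

```text
time: 3.07
position: [0.4382, 0.0844, 0.1408]
tool_rot: [0.997, 0.075, 0.002, 0.0]
ft_force: [0.8, -1.1, 0.1]
grip_width: 0.0006
```

Emit:
{"op": "send_rows", "data": {"deltas": [{"tx": 0.65,"ty": -3.17,"tz": 1.0,"rx": 0,"ry": 0,"rz": 0},{"tx": 1.29,"ty": -6.34,"tz": 2.0,"rx": 0,"ry": 0,"rz": 0}]}}

```text
time: 3.23
position: [0.4404, 0.1487, 0.1199]
tool_rot: [0.997, 0.075, 0.001, 0.0]
ft_force: [1.8, -0.0, -0.4]
grip_width: 0.0001
```

Run:
```python
from plan import *
d=np.array([np.cos(.15),np.sin(.15),0,0]);D=np.array([.440,.147,.12,.15])
E=D.copy();E[2]=.055
path=lerp(D,E,2)+lerp(E,E+d*.03,3); plan(path)
plan(lerp(E+.03*d,E+.075*d,5))
```

```text
[{"tz": 3.25}, {"tz": 6.5}, {"tx": 1.0, "tz": 6.5}, {"tx": 2.0, "tz": 6.5}, {"tx": 3.0, "tz": 6.5}] | end [0.4696 0.1514 0.055 ]
[{"tx": 0.9}, {"tx": 1.8}, {"tx": 2.7}, {"tx": 3.6}, {"tx": 4.5}] | end [0.5141 0.1582 0.055 ]
```

Emit:
{"op": "send_rows", "data": {"deltas": [{"tx": 0,"ty": 0,"tz": 3.25,"rx": 0,"ry": 0,"rz": 0},{"tx": 0,"ty": 0,"tz": 6.5,"rx": 0,"ry": 0,"rz": 0},{"tx": 1.0,"ty": 0,"tz": 6.5,"rx": 0,"ry": 0,"rz": 0},{"tx": 2.0,"ty": 0,"tz": 6.5,"rx": 0,"ry": 0,"rz": 0},{"tx": 3.0,"ty": 0,"tz": 6.5,"rx": 0,"ry": 0,"rz": 0}]}}

```text
time: 3.65
position: [0.4722, 0.1514, 0.0561]
tool_rot: [0.997, 0.075, 0.001, -0.0]
ft_force: [-1.1, -0.0, -0.6]
grip_width: 0.0007
```

Emit:
{"op": "send_rows", "data": {"deltas": [{"tx": 0.9,"ty": 0,"tz": 0,"rx": 0,"ry": 0,"rz": 0},{"tx": 1.8,"ty": 0,"tz": 0,"rx": 0,"ry": 0,"rz": 0},{"tx": 2.7,"ty": 0,"tz": 0,"rx": 0,"ry": 0,"rz": 0},{"tx": 3.6,"ty": 0,"tz": 0,"rx": 0,"ry": 0,"rz": 0},{"tx": 4.5,"ty": 0,"tz": 0,"rx": 0,"ry": 0,"rz": 0}]}}

```text
time: 4.07
position: [0.5153, 0.1581, 0.0558]
tool_rot: [0.997, 0.075, 0.0, -0.0]
ft_force: [-1.4, -0.1, -0.1]
grip_width: 0.0006
```

Run:
```python
from h import *
for n in ["top","side"]:
    c=robot.camera(n); cv2.imwrite(f"pics/{n}1.png",c["color"][100:420,100:500,::-1])
    for r in robot.tip_of("dry_drawer_handle",n)[:2]: print(r["p"],pix2world(c,r["xy"],z=.068))
```

```text
0.85 [0.52930556 0.15727152 0.068     ]
```

View pics/side1.png

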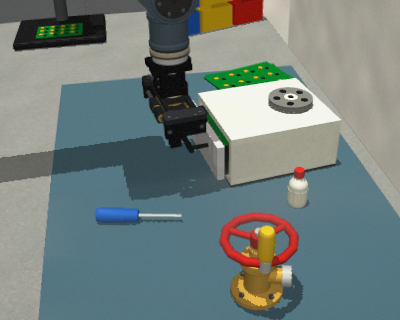

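Emit:
{"op": "send_rows", "data": {"deltas": [{"tx": 0.5,"ty": 0,"tz": 0,"rx": 0,"ry": 0,"rz": 0},{"tx": 1.0,"ty": 0,"tz": 0,"rx": 0,"ry": 0,"rz": 0},{"tx": 1.4,"ty": 0,"tz": 0,"rx": 0,"ry": 0,"rz": 0},{"tx": 1.7,"ty": 0,"tz": 0,"rx": 0,"ry": 0,"rz": 0},{"tx": 2.0,"ty": 0,"tz": 0,"rx": 0,"ry": 0,"rz": 0}]}}

```text
time: 4.68
position: [0.5316, 0.1609, 0.0546]
tool_rot: [0.997, 0.075, -0.003, 0.0]
ft_force: [-8.0, -2.1, 6.4]
grip_width: 0.0001
```

Emit:
{"op": "send_rows", "data": {"deltas": [{"tx": 0.15,"ty": 0,"tz": 0,"rx": 0,"ry": 0,"rz": 0},{"tx": 0.3,"ty": 0,"tz": 0,"rx": 0,"ry": 0,"rz": 0},{"tx": 0.3,"ty": 0,"tz": 0,"rx": 0,"ry": 0,"rz": 0},{"tx": 0.3,"ty": 0,"tz": 0,"rx": 0,"ry": 0,"rz": 0}]}}

```text
time: 5.02
position: [0.5315, 0.1609, 0.0546]
tool_rot: [0.997, 0.075, -0.006, 0.0]
ft_force: [-8.9, -2.7, 6.7]
grip_width: 0.0006
```

Run:
```python
from h import *
c=robot.camera("side"); cv2.imwrite("pics/side2.png",cv2.resize(c["color"][140:300,200:460,::-1],None,fx=3,fy=3))
```

```text
(no output)
```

View pics/side2.png

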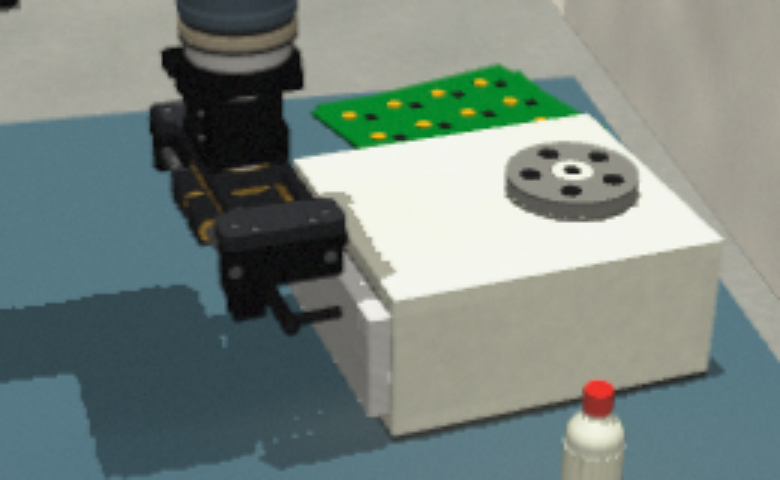

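Emit:
{"op": "send_rows", "data": {"deltas": [{"tx": -1.0,"ty": 0,"tz": 0,"rx": 0,"ry": 0,"rz": 0},{"tx": -3.0,"ty": 0,"tz": 0,"rx": 0,"ry": 0,"rz": 0},{"tx": -6.0,"ty": 0,"tz": 0,"rx": 0,"ry": 0,"rz": 0},{"tx": -7.0,"ty": 0,"tz": -4.0,"rx": 0,"ry": 0,"rz": 0},{"tx": -7.0,"ty": 0,"tz": -8.0,"rx": 0,"ry": 0,"rz": 0}], "claw": 6}}

```text
time: 5.48
position: [0.4618, 0.1506, 0.1329]
tool_rot: [0.997, 0.075, -0.006, 0.0]
ft_force: [1.0, -0.1, -0.7]
grip_width: 0.0262
```

Emit:
{"op": "send_rows", "data": {"deltas": [{"tx": 0,"ty": 0,"tz": -4.0,"rx": 0,"ry": 0,"rz": 0},{"tx": 0,"ty": 0,"tz": -8.0,"rx": 0,"ry": 0,"rz": 0},{"tx": 0,"ty": 4,"tz": -8.0,"rx": 0,"ry": 0,"rz": 0},{"tx": 0,"ty": 8,"tz": -8.0,"rx": 0,"ry": 0,"rz": 0},{"tx": 0,"ty": 12,"tz": -8.0,"rx": 0,"ry": 0,"rz": 0}]}}

```text
time: 5.9
position: [0.487, 0.0316, 0.2167]
tool_rot: [0.997, 0.076, 0.003, 0.001]
ft_force: [1.3, 0.1, -0.9]
grip_width: 0.0566
```

```bash
rm -f cmd.json
python3 - <<'E'
from h import *
ims=[]
for n in ["top","side"]:
    c=robot.camera(n); ims.append(cv2.resize(c["color"][90:310,120:480,::-1],None,fx=2,fy=1.3))
    for l,zz in [("dry_drawer_handle",.068),("wheel_axis",.105),("handle_grip",.142)]:
      for r in robot.tip_of(l,n)[:1]: print(n,l,r["p"],r["xy"],pix2world(c,r["xy"],z=zz))
cv2.imwrite("pics/ab.png",np.vstack(ims))
p,R,o=tool();print(p,o["ft_force"],o["time"],o["q"])
E
```

```text
top dry_drawer_handle 0.69 [218.0, 264.6] [0.54565618 0.17169224 0.068     ]
top wheel_axis 0.91 [424.5, 229.3] [ 0.59802483 -0.19375559  0.105     ]
top handle_grip 0.63 [461.6, 228.1] [ 0.59602071 -0.24665646  0.142     ]
side dry_drawer_handle 0.63 [288.8, 238.9] [0.54463198 0.15389984 0.068     ]
side wheel_axis 0.75 [359.0, 340.4] [ 0.59520548 -0.19693993  0.105     ]
side handle_grip 0.87 [364.6, 345.3] [ 0.58858875 -0.24791658  0.142     ]
[0.48522387 0.03371738 0.21477935] [-0.57957906 -0.1488542  -0.5758237 ] 6.3 [-1.61021257e-01  3.53337066e-01  1.78077042e+00  2.91781049e-04
  1.00806043e+00  1.25789105e+00]
```

View pics/ab.png

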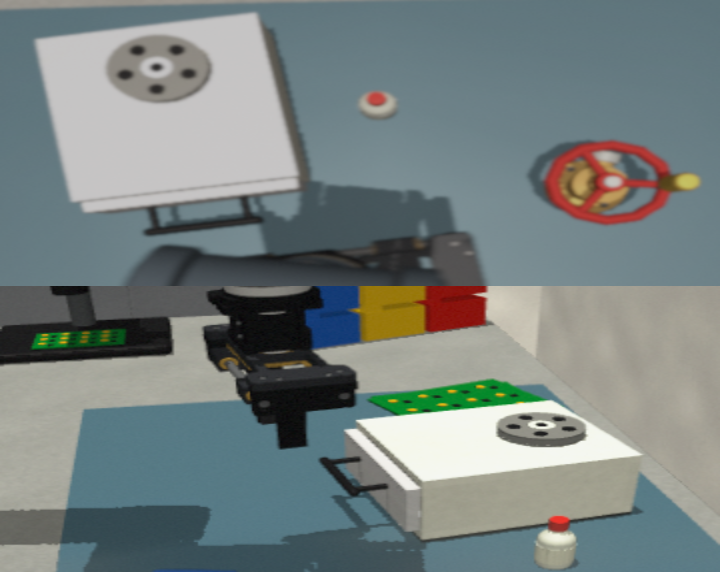

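Run:
```python
from plan import *
A=(.4852,.0337,.2148,.151);B=(.5915,-.2435,.215,.15);C=(.5915,-.2435,.126,.15)
path=lerp(A,B,8)+lerp(B,C,3)
for i in range(0,len(path),5): plan(path[i:i+5])
```

```text
[{"tx": 0.79, "ty": 3.63, "tz": -0.01, "rz": 0.001}, {"tx": 1.58, "ty": 7.25, "tz": -0.01, "rz": 0.001}, {"tx": 2.37, "ty": 10.88, "tz": -0.02, "rz": 0.001}, {"tx": 3.16, "ty": 14.51, "tz": -0.02, "rz": 0.001}, {"tx": 3.95, "ty": 18.13, "tz": -0.02, "rz": 0.001}] | end [ 0.5517 -0.1395  0.2149]
[{"tx": 0.79, "ty": 3.63, "tz": -0.01}, {"tx": 1.58, "ty": 7.25, "tz": -0.01, "rz": 0.001}, {"tx": 2.38, "ty": 10.88, "tz": -0.02, "rz": 0.001}, {"tx": 2.38, "ty": 10.88, "tz": 2.95, "rz": 0.001}, {"tx": 2.38, "ty": 10.88, "tz": 5.92, "rz": 0.001}] | end [ 0.5915 -0.2435  0.1556]
[{"tz": 2.96}] | end [ 0.5915 -0.2435  0.126 ]
```

Emit:
{"op": "send_rows", "data": {"deltas": [{"tx": 0.79,"ty": 3.63,"tz": 0,"rx": 0,"ry": 0,"rz": 0},{"tx": 1.58,"ty": 7.25,"tz": 0,"rx": 0,"ry": 0,"rz": 0},{"tx": 2.37,"ty": 10.88,"tz": 0,"rx": 0,"ry": 0,"rz": 0},{"tx": 3.16,"ty": 14.51,"tz": 0,"rx": 0,"ry": 0,"rz": 0},{"tx": 3.95,"ty": 18.13,"tz": 0,"rx": 0,"ry": 0,"rz": 0}]}}

```text
time: 6.72
position: [0.5524, -0.1408, 0.2148]
tool_rot: [0.997, 0.076, -0.0, -0.0]
ft_force: [0.1, -0.2, 0.0]
grip_width: 0.0601
```

Emit:
{"op": "send_rows", "data": {"deltas": [{"tx": 0.79,"ty": 3.63,"tz": 0,"rx": 0,"ry": 0,"rz": 0},{"tx": 1.58,"ty": 7.25,"tz": 0,"rx": 0,"ry": 0,"rz": 0},{"tx": 2.38,"ty": 10.88,"tz": 0,"rx": 0,"ry": 0,"rz": 0},{"tx": 2.38,"ty": 10.88,"tz": 0,"rx": 0,"ry": 0,"rz": 0}]}}

```text
time: 7.05
position: [0.5949, -0.2511, 0.2148]
tool_rot: [0.997, 0.074, 0.002, 0.003]
ft_force: [0.9, -0.2, 0.6]
grip_width: 0.06
```

Run:
```python
from h import *
c=robot.camera("side");p,R,o=tool();print(p,o["grip_width"])
cv2.imwrite("pics/side3.png",cv2.resize(c["color"][200:420,240:500,::-1],None,fx=2.7,fy=2.7))
```

```text
[ 0.59312186 -0.24726857  0.21437674] 0.05968316404970169
```

View pics/side3.png

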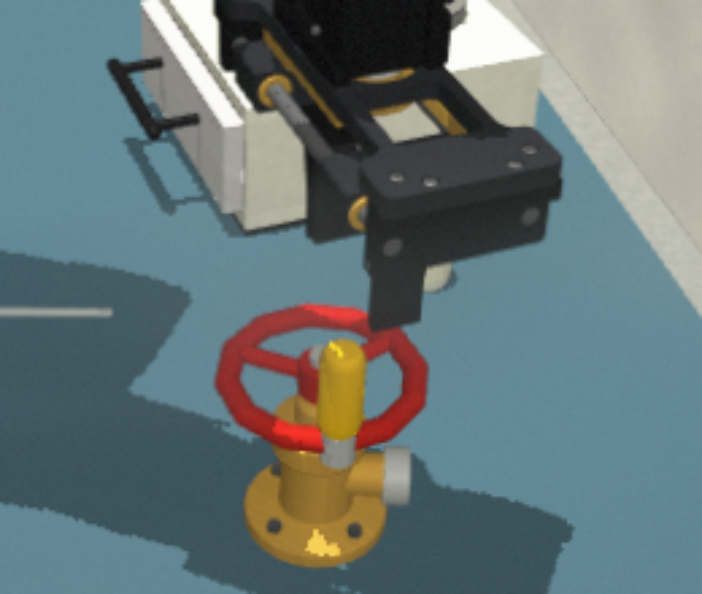

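Emit:
{"op": "send_rows", "data": {"deltas": [{"tx": 0,"ty": 0,"tz": 0,"rx": 0,"ry": 0,"rz": 0},{"tx": 0,"ty": 0,"tz": 3,"rx": 0,"ry": 0,"rz": 0},{"tx": 0,"ty": 0,"tz": 6,"rx": 0,"ry": 0,"rz": 0},{"tx": 0,"ty": 0,"tz": 8.8,"rx": 0,"ry": 0,"rz": 0},{"tx": 0,"ty": 0,"tz": 8.8,"rx": 0,"ry": 0,"rz": 0}]}}

```text
time: 7.52
position: [0.5871, -0.2397, 0.1214]
tool_rot: [0.997, 0.076, -0.005, -0.004]
ft_force: [-0.7, 1.5, -0.6]
grip_width: 0.0598
```

Emit:
{"op": "send_rows", "data": {"deltas": [{"tx": 0,"ty": 0,"tz": 0,"rx": 0,"ry": 0,"rz": 0},{"tx": 0,"ty": 0,"tz": 0,"rx": 0,"ry": 0,"rz": 0},{"tx": 0,"ty": 0,"tz": 0,"rx": 0,"ry": 0,"rz": 0},{"tx": 0,"ty": 0,"tz": 0,"rx": 0,"ry": 0,"rz": 0},{"tx": 0,"ty": 0,"tz": 0,"rx": 0,"ry": 0,"rz": 0}], "claw": 0, "squeeze": 40}}

```text
time: 7.93
position: [0.5924, -0.2453, 0.1288]
tool_rot: [0.997, 0.075, 0.001, 0.001]
ft_force: [1.0, 0.0, 0.4]
grip_width: 0.0343
```

Run:
```python
from h import *
c=robot.camera("side");p,R,o=tool();print(p,R.round(3),o["grip_width"],o["ft_force"],o["time"])
cv2.imwrite("pics/side4.png",cv2.resize(c["color"][200:420,240:500,::-1],None,fx=2.7,fy=2.7))
```

```text
[ 0.59211577 -0.24530453  0.12838932] [[ 0.989  0.149  0.002]
 [ 0.149 -0.989 -0.001]
 [ 0.002  0.002 -1.   ]] 0.030325871048862158 [-0.13406652 -0.44586328 -0.14081774] 7.9833
```

View pics/side4.png

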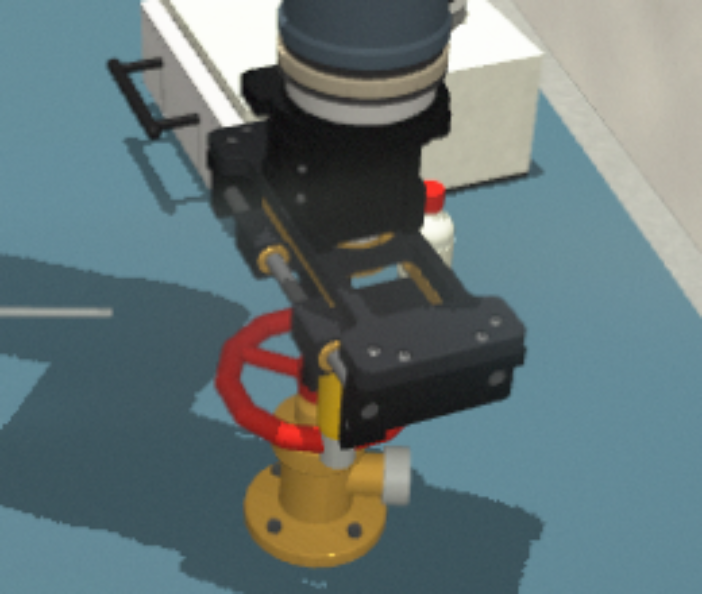

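Emit:
{"op": "send_rows", "data": {"deltas": [{"tx": -0.2,"ty": 0,"tz": 0,"rx": 0,"ry": 0,"rz": 0},{"tx": -0.2,"ty": 0,"tz": 0,"rx": 0,"ry": 0,"rz": 0},{"tx": -0.2,"ty": 0,"tz": 0,"rx": 0,"ry": 0,"rz": 0},{"tx": -0.2,"ty": 0,"tz": 0,"rx": 0,"ry": 0,"rz": 0},{"tx": -0.2,"ty": 0,"tz": 0,"rx": 0,"ry": 0,"rz": 0}]}}

```text
time: 8.4
position: [0.589, -0.2426, 0.1281]
tool_rot: [0.997, 0.075, -0.0, -0.002]
ft_force: [-1.2, 6.4, 7.2]
grip_width: 0.0221
```

Run:
```python
from h import *
c=robot.camera("side");p,R,o=tool();print(p,o["grip_width"],o["ft_force"],o["moment"],o["time"])
cv2.imwrite("pics/side5.png",cv2.resize(c["color"][200:420,240:500,::-1],None,fx=2.7,fy=2.7))
```

```text
[ 0.58904183 -0.24261746  0.12808925] 0.022117065348393396 [-1.33890423  6.21634888  6.56437363] [1.26076333 0.15685278 0.04464122] 8.45
```

View pics/side5.png

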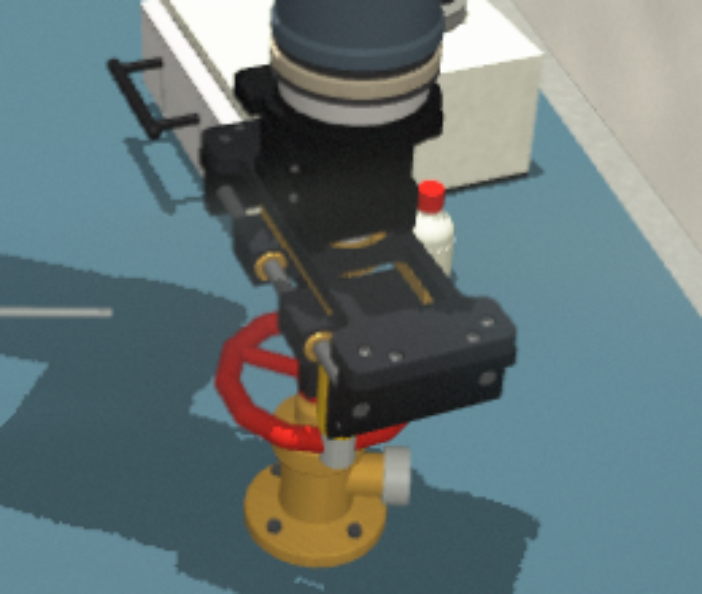

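```bash
cat > crank.py <<'E'
import sys
from plan import *
C=np.array([.5945,-.1932])
try: C=np.array(json.load(open("C.json")))
except Exception: pass
def circ(phis,z=.1284,yaw=.15,r=.05):
    plan([(C[0]+r*np.cos(f),C[1]+r*np.sin(f),z,yaw) for f in phis])
if __name__=="__main__":
    a,b,n=map(float,sys.argv[1:4]);n=int(n);ph=a+(b-a)*(np.arange(n)+1)/n
    for i in range(0,n,5): circ(ph[i:i+5])
E
python3 - <<'E'
import json
from plan import *
json.dump(dict(p=[.5901,-.2456,.1284],R=Ryaw(.15).tolist()),open("cmd.json","w"))
E
python3 crank.py -1.68 -3.08 5
```

```text
[{"tx": -1.35, "ty": -0.82}, {"tx": -2.43, "ty": -1.7}, {"tx": -3.24, "ty": -2.84}, {"tx": -3.69, "ty": -4.16}, {"tx": -3.76, "ty": -5.56}] | end [ 0.5446 -0.1962  0.1284]
```

Emit:
{"op": "send_rows", "data": {"deltas": [{"tx": -1.35,"ty": -0.82,"tz": 0,"rx": 0,"ry": 0,"rz": 0},{"tx": -2.43,"ty": -1.7,"tz": 0,"rx": 0,"ry": 0,"rz": 0},{"tx": -3.24,"ty": -2.84,"tz": 0,"rx": 0,"ry": 0,"rz": 0},{"tx": -3.69,"ty": -4.16,"tz": 0,"rx": 0,"ry": 0,"rz": 0},{"tx": -3.76,"ty": -5.56,"tz": 0,"rx": 0,"ry": 0,"rz": 0}]}}

```text
time: 8.87
position: [0.5436, -0.1987, 0.1282]
tool_rot: [0.997, 0.075, 0.0, 0.003]
ft_force: [-1.6, -5.6, 1.8]
grip_width: 0.0221
```

```bash
python3 - <<'E'
from h import *
for i in range(3):
    c=robot.camera("side")
    p,R,o=tool();print(p,R[:,0].round(3),o["grip_width"],o["ft_force"].round(1) if hasattr(o["ft_force"],'round') else o["ft_force"],o["time"])
cv2.imwrite("pics/side6.png",cv2.resize(c["color"][200:420,240:500,::-1],None,fx=2.7,fy=2.7))
E
python3 crank.py -3.08 -3.48 5
```

```text
[ 0.54329394 -0.19498974  0.1281258 ] [0.989 0.149 0.001] 0.022142817259538265 [-2.5 -0.6  4.9] 8.9167
[ 0.54326896 -0.1950458   0.12807412] [ 0.989  0.15  -0.   ] 0.021971492291201787 [-2.2  2.6  6.7] 8.9667
[ 0.54327887 -0.19508491  0.12805608] [ 0.989  0.15  -0.001] 0.021922794413581085 [-2.6  2.   8.1] 9.0167
[{"tx": 0.05, "ty": -0.39}, {"tx": 0.13, "ty": -0.78}, {"tx": 0.25, "ty": -1.17}, {"tx": 0.39, "ty": -1.54}, {"tx": 0.56, "ty": -1.9}] | end [ 0.5473 -0.1766  0.1284]
```

View pics/side6.png

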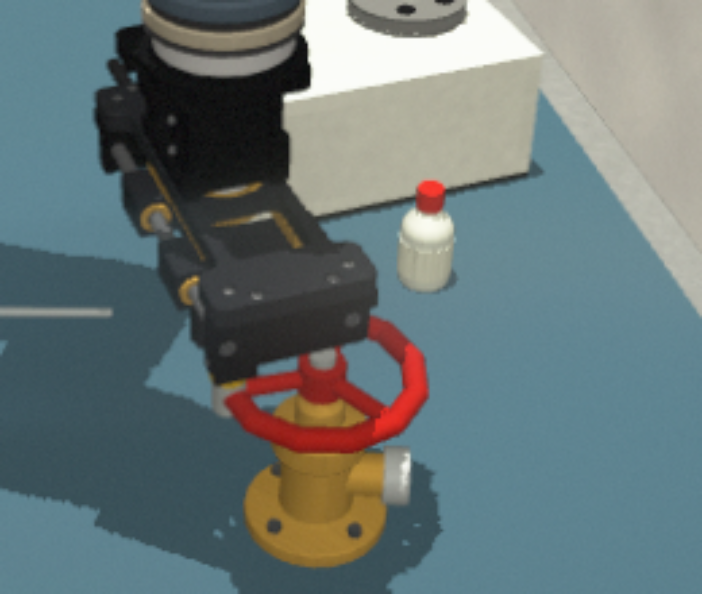

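```bash
echo "[0.5935,-0.193]">C.json
python3 - <<'E'
import json
from plan import *
json.dump(dict(p=[.5446,-.1962,.1284],R=Ryaw(.15).tolist()),open("cmd.json","w"))
E
python3 crank.py -3.08 -4.68 20
```

```text
[{"tx": -0.05, "ty": -0.42}, {"tx": 0.04, "ty": -0.81}, {"tx": 0.15, "ty": -1.2}, {"tx": 0.29, "ty": -1.57}, {"tx": 0.47, "ty": -1.93}] | end [ 0.5464 -0.1764  0.1284]
[{"tx": 0.2, "ty": -0.35}, {"tx": 0.43, "ty": -0.68}, {"tx": 0.68, "ty": -0.98}, {"tx": 0.96, "ty": -1.27}, {"tx": 1.26, "ty": -1.54}] | end [ 0.5565 -0.1593  0.1284]
[{"tx": 0.32, "ty": -0.24}, {"tx": 0.66, "ty": -0.45}, {"tx": 1.01, "ty": -0.63}, {"tx": 1.38, "ty": -0.79}, {"tx": 1.76, "ty": -0.92}] | end [ 0.5725 -0.1476  0.1284]
[{"tx": 0.39, "ty": -0.09}, {"tx": 0.78, "ty": -0.16}, {"tx": 1.18, "ty": -0.19}, {"tx": 1.58, "ty": -0.19}, {"tx": 1.98, "ty": -0.16}] | end [ 0.5919 -0.143   0.1284]
```

Emit:
{"op": "send_rows", "data": {"deltas": [{"tx": -0.05,"ty": -0.42,"tz": 0,"rx": 0,"ry": 0,"rz": 0},{"tx": 0.04,"ty": -0.81,"tz": 0,"rx": 0,"ry": 0,"rz": 0},{"tx": 0.15,"ty": -1.2,"tz": 0,"rx": 0,"ry": 0,"rz": 0},{"tx": 0.29,"ty": -1.57,"tz": 0,"rx": 0,"ry": 0,"rz": 0},{"tx": 0.47,"ty": -1.93,"tz": 0,"rx": 0,"ry": 0,"rz": 0}]}}

```text
time: 9.43
position: [0.5453, -0.1788, 0.1281]
tool_rot: [0.997, 0.076, -0.001, 0.003]
ft_force: [-9.9, -15.3, 6.1]
grip_width: 0.0218
```

Run:
```python
from h import *
for i in range(3):
    c=robot.camera("top")
    p,R,o=tool();print(p.round(4),R[:,0].round(3),o["grip_width"],np.round(o["ft_force"],1),np.round(o["moment"],2),o["time"])
```

```text
[ 0.5451 -0.179   0.1281] [ 0.988  0.152 -0.003] 0.02168627885836971 [-5.4 -7.9  6.7] [-1.18  0.99 -0.05] 9.4833
[ 0.5451 -0.179   0.1281] [ 0.988  0.151 -0.002] 0.021925604004197984 [-6.1 -7.6  7. ] [-1.1   1.04 -0.01] 9.5333
[ 0.5451 -0.179   0.1281] [ 0.989  0.151 -0.002] 0.022204523734033765 [-5.3 -6.8  7.4] [-1.05  0.99 -0.02] 9.5833
```

Emit:
{"op": "send_rows", "data": {"deltas": [{"tx": 0.2,"ty": -0.35,"tz": 0,"rx": 0,"ry": 0,"rz": 0},{"tx": 0.43,"ty": -0.68,"tz": 0,"rx": 0,"ry": 0,"rz": 0},{"tx": 0.43,"ty": -0.68,"tz": 0,"rx": 0,"ry": 0,"rz": 0},{"tx": 0.43,"ty": -0.68,"tz": 0,"rx": 0,"ry": 0,"rz": 0}]}}

```text
time: 9.92
position: [0.5455, -0.1785, 0.1281]
tool_rot: [0.997, 0.077, -0.005, 0.008]
ft_force: [-15.9, -25.5, 7.1]
grip_width: 0.0216
```

Run:
```python
from h import *
ims=[]
for n in ["side","top"]:
    c=robot.camera(n); s=c["color"][200:420,240:500,::-1] if n=="side" else c["color"][130:350,320:580,::-1]
    ims.append(cv2.resize(s,None,fx=1.5,fy=1.8))
cv2.imwrite("pics/s7.png",np.hstack(ims))
p,R,o=tool();print(p.round(4),Rn.from_matrix(R).as_quat().round(4),o["grip_width"],np.round(o["ft_force"],1),np.round(o["moment"],2),o["time"])
```

```text
[ 0.5455 -0.1785  0.1281] [ 0.997   0.0772 -0.0044  0.0074] 0.021927508819088542 [-16.3 -25.6   7.7] [-4.19  2.7  -0.01] 10.0167
```

View pics/s7.png

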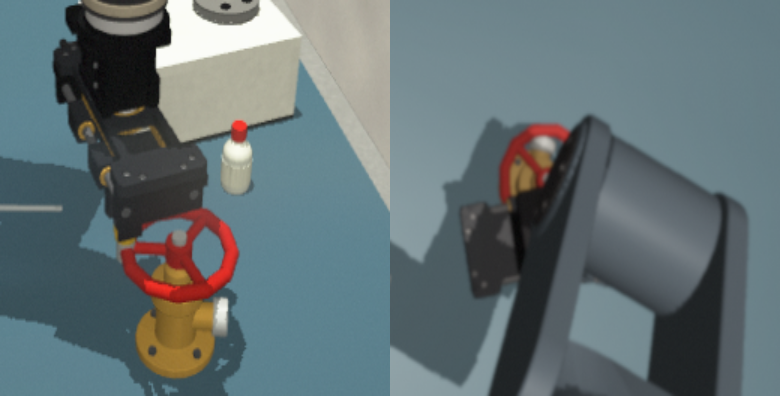

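```bash
python3 - <<'E'
import json
from plan import *
json.dump(dict(p=[.5496,-.1690,.1284],R=Ryaw(.15).tolist()),open("cmd.json","w"))
E
python3 crank.py 2.749 15.449 45
```

```text
[{"tx": -0.85, "ty": 1.74}, {"tx": -1.02, "ty": 3.14}, {"tx": -0.79, "ty": 4.53}, {"tx": -0.18, "ty": 5.8}, {"tx": 0.75, "ty": 6.85}] | end [ 0.5673 -0.2356  0.1284]
[{"tx": 1.19, "ty": 0.74}, {"tx": 2.55, "ty": 1.13}, {"tx": 3.95, "ty": 1.13}, {"tx": 5.3, "ty": 0.73}, {"tx": 6.49, "ty": -0.03}] | end [ 0.6314 -0.2256  0.1284]
[{"tx": 0.93, "ty": -1.05}, {"tx": 1.52, "ty": -2.33}, {"tx": 1.74, "ty": -3.71}, {"tx": 1.56, "ty": -5.11}, {"tx": 1.01, "ty": -6.4}] | end [ 0.6318 -0.1608  0.1284]
[{"tx": -0.9, "ty": -1.09}, {"tx": -2.06, "ty": -1.88}, {"tx": -3.4, "ty": -2.31}, {"tx": -4.8, "ty": -2.36}, {"tx": -6.17, "ty": -2.02}] | end [ 0.5678 -0.1501  0.1284]
[{"tx": -1.21, "ty": 0.72}, {"tx": -2.18, "ty": 1.74}, {"tx": -2.82, "ty": 2.99}, {"tx": -3.09, "ty": 4.37}, {"tx": -2.97, "ty": 5.77}] | end [ 0.547  -0.2116  0.1284]
[{"tx": 0.51, "ty": 1.31}, {"tx": 1.37, "ty": 2.43}, {"tx": 2.5, "ty": 3.26}, {"tx": 3.82, "ty": 3.75}, {"tx": 5.22, "ty": 3.85}] | end [ 0.6044 -0.2418  0.1284]
[{"tx": 1.38, "ty": -0.3}, {"tx": 2.62, "ty": -0.96}, {"tx": 3.62, "ty": -1.95}, {"tx": 4.31, "ty": -3.17}, {"tx": 4.63, "ty": -4.54}] | end [ 0.6434 -0.19    0.1284]
[{"tx": -0.07, "ty": -1.41}, {"tx": -0.53, "ty": -2.74}, {"tx": -1.34, "ty": -3.88}, {"tx": -2.44, "ty": -4.76}, {"tx": -3.74, "ty": -5.3}] | end [ 0.5985 -0.1432  0.1284]
[{"tx": -1.4, "ty": -0.15}, {"tx": -2.79, "ty": 0.1}, {"tx": -4.05, "ty": 0.72}, {"tx": -5.09, "ty": 1.66}, {"tx": -5.83, "ty": 2.86}] | end [ 0.5451 -0.1802  0.1284]
```

Emit:
{"op": "send_rows", "data": {"deltas": [{"tx": -0.85,"ty": 1.74,"tz": 0,"rx": 0,"ry": 0,"rz": 0},{"tx": -1.02,"ty": 3.14,"tz": 0,"rx": 0,"ry": 0,"rz": 0},{"tx": -0.79,"ty": 4.53,"tz": 0,"rx": 0,"ry": 0,"rz": 0},{"tx": -0.18,"ty": 5.8,"tz": 0,"rx": 0,"ry": 0,"rz": 0},{"tx": 0.75,"ty": 6.85,"tz": 0,"rx": 0,"ry": 0,"rz": 0}]}}

```text
time: 10.43
position: [0.5657, -0.2345, 0.128]
tool_rot: [0.997, 0.074, -0.001, -0.002]
ft_force: [-2.6, 7.3, 9.7]
grip_width: 0.0217
```

Emit:
{"op": "send_rows", "data": {"deltas": [{"tx": 1.19,"ty": 0.74,"tz": 0,"rx": 0,"ry": 0,"rz": 0},{"tx": 2.55,"ty": 1.13,"tz": 0,"rx": 0,"ry": 0,"rz": 0},{"tx": 3.95,"ty": 1.13,"tz": 0,"rx": 0,"ry": 0,"rz": 0},{"tx": 5.3,"ty": 0.73,"tz": 0,"rx": 0,"ry": 0,"rz": 0},{"tx": 6.49,"ty": -0.03,"tz": 0,"rx": 0,"ry": 0,"rz": 0}]}}

```text
time: 10.85
position: [0.6297, -0.2269, 0.128]
tool_rot: [0.997, 0.075, -0.002, 0.0]
ft_force: [-9.1, -1.8, 8.9]
grip_width: 0.0219
```

Emit:
{"op": "send_rows", "data": {"deltas": [{"tx": 0.93,"ty": -1.05,"tz": 0,"rx": 0,"ry": 0,"rz": 0},{"tx": 1.52,"ty": -2.33,"tz": 0,"rx": 0,"ry": 0,"rz": 0},{"tx": 1.74,"ty": -3.71,"tz": 0,"rx": 0,"ry": 0,"rz": 0},{"tx": 1.56,"ty": -5.11,"tz": 0,"rx": 0,"ry": 0,"rz": 0},{"tx": 1.01,"ty": -6.4,"tz": 0,"rx": 0,"ry": 0,"rz": 0}]}}

```text
time: 11.27
position: [0.6341, -0.1637, 0.1282]
tool_rot: [0.997, 0.075, 0.003, 0.003]
ft_force: [1.2, -7.5, 1.7]
grip_width: 0.0216
```

Run:
```python
from h import *
ims=[]
for n in ["side","top"]:
    c=robot.camera(n); s=c["color"][200:420,240:500,::-1] if n=="side" else c["color"][130:350,320:580,::-1]
    ims.append(cv2.resize(s,None,fx=1.5,fy=1.8))
cv2.imwrite("pics/s8.png",np.hstack(ims))
p,R,o=tool();print(p.round(4),Rn.from_matrix(R).as_quat().round(4),o["grip_width"],np.round(o["ft_force"],1),np.round(o["moment"],2),o["time"])
```

```text
[ 0.6316 -0.1606  0.1281] [9.972e-01 7.530e-02 7.000e-04 6.000e-04] 0.022170193556127912 [-1.6 -0.7  5.8] [ 0.15  0.21 -0.03] 11.3667
```

View pics/s8.png

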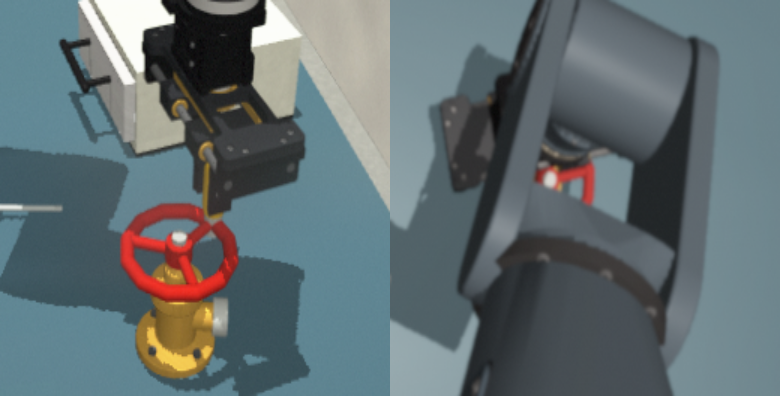

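Grip holds; the wheel has turned with the handle. Continue.

Emit:
{"op": "send_rows", "data": {"deltas": [{"tx": -0.9,"ty": -1.09,"tz": 0,"rx": 0,"ry": 0,"rz": 0},{"tx": -2.06,"ty": -1.88,"tz": 0,"rx": 0,"ry": 0,"rz": 0},{"tx": -3.4,"ty": -2.31,"tz": 0,"rx": 0,"ry": 0,"rz": 0},{"tx": -4.8,"ty": -2.36,"tz": 0,"rx": 0,"ry": 0,"rz": 0},{"tx": -6.17,"ty": -2.02,"tz": 0,"rx": 0,"ry": 0,"rz": 0}]}}

```text
time: 11.78
position: [0.5706, -0.1481, 0.1281]
tool_rot: [0.997, 0.074, 0.004, -0.001]
ft_force: [5.7, 5.5, 3.4]
grip_width: 0.022
```

Emit:
{"op": "send_rows", "data": {"deltas": [{"tx": -1.21,"ty": 0.72,"tz": 0,"rx": 0,"ry": 0,"rz": 0},{"tx": -2.18,"ty": 1.74,"tz": 0,"rx": 0,"ry": 0,"rz": 0},{"tx": -2.82,"ty": 2.99,"tz": 0,"rx": 0,"ry": 0,"rz": 0},{"tx": -3.09,"ty": 4.37,"tz": 0,"rx": 0,"ry": 0,"rz": 0},{"tx": -2.97,"ty": 5.77,"tz": 0,"rx": 0,"ry": 0,"rz": 0}]}}

```text
time: 12.2
position: [0.5457, -0.2089, 0.128]
tool_rot: [0.997, 0.074, -0.0, -0.003]
ft_force: [0.1, 8.7, 9.9]
grip_width: 0.0218
```

Run:
```python
from h import *
ims=[]
for n in ["side","top"]:
    c=robot.camera(n); s=c["color"][200:420,240:500,::-1] if n=="side" else c["color"][130:350,320:580,::-1]
    ims.append(cv2.resize(s,None,fx=1.5,fy=1.8))
cv2.imwrite("pics/s9.png",np.hstack(ims))
p,R,o=tool();print(p.round(4),Rn.from_matrix(R).as_quat().round(4),o["grip_width"],np.round(o["ft_force"],1),np.round(o["moment"],2),o["time"])
```

```text
[ 0.5473 -0.2125  0.128 ] [ 9.973e-01  7.380e-02  8.000e-04 -4.000e-04] 0.02178335701973 [-1.2  0.4  8.6] [0.15 0.23 0.01] 12.3
```

View pics/s9.png

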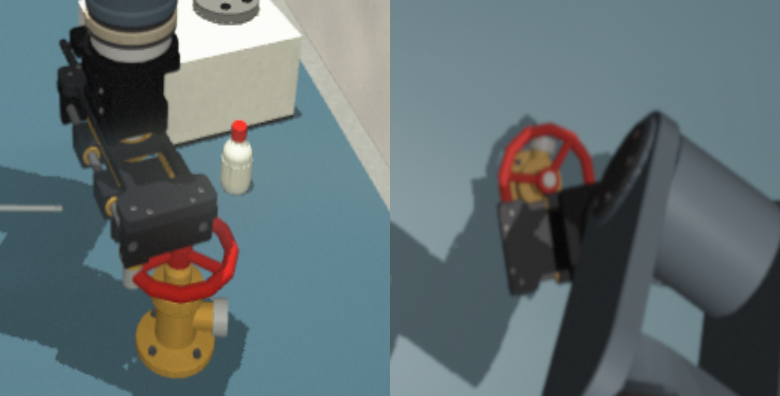

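Emit:
{"op": "send_rows", "data": {"deltas": [{"tx": 0.51,"ty": 1.31,"tz": 0,"rx": 0,"ry": 0,"rz": 0},{"tx": 1.37,"ty": 2.43,"tz": 0,"rx": 0,"ry": 0,"rz": 0},{"tx": 2.5,"ty": 3.26,"tz": 0,"rx": 0,"ry": 0,"rz": 0},{"tx": 3.82,"ty": 3.75,"tz": 0,"rx": 0,"ry": 0,"rz": 0},{"tx": 5.22,"ty": 3.85,"tz": 0,"rx": 0,"ry": 0,"rz": 0}]}}

```text
time: 12.72
position: [0.6013, -0.242, 0.128]
tool_rot: [0.997, 0.074, -0.003, -0.001]
ft_force: [-8.9, 1.9, 11.8]
grip_width: 0.022
```

Emit:
{"op": "send_rows", "data": {"deltas": [{"tx": 1.38,"ty": -0.3,"tz": 0,"rx": 0,"ry": 0,"rz": 0},{"tx": 2.62,"ty": -0.96,"tz": 0,"rx": 0,"ry": 0,"rz": 0},{"tx": 3.62,"ty": -1.95,"tz": 0,"rx": 0,"ry": 0,"rz": 0},{"tx": 4.31,"ty": -3.17,"tz": 0,"rx": 0,"ry": 0,"rz": 0},{"tx": 4.63,"ty": -4.54,"tz": 0,"rx": 0,"ry": 0,"rz": 0}]}}

```text
time: 13.13
position: [0.6433, -0.1939, 0.1281]
tool_rot: [0.997, 0.075, -0.0, 0.003]
ft_force: [-4.0, -8.4, 5.2]
grip_width: 0.022
```

Emit:
{"op": "send_rows", "data": {"deltas": [{"tx": -0.07,"ty": -1.41,"tz": 0,"rx": 0,"ry": 0,"rz": 0},{"tx": -0.53,"ty": -2.74,"tz": 0,"rx": 0,"ry": 0,"rz": 0},{"tx": -1.34,"ty": -3.88,"tz": 0,"rx": 0,"ry": 0,"rz": 0},{"tx": -2.44,"ty": -4.76,"tz": 0,"rx": 0,"ry": 0,"rz": 0},{"tx": -3.74,"ty": -5.3,"tz": 0,"rx": 0,"ry": 0,"rz": 0}]}}

```text
time: 13.55
position: [0.6044, -0.1439, 0.1282]
tool_rot: [0.997, 0.074, 0.007, 0.002]
ft_force: [10.3, 0.3, -2.5]
grip_width: 0.0224
```

Run:
```python
from h import *
c=robot.camera("side")
p,R,o=tool();print(p.round(4),Rn.from_matrix(R).as_quat().round(4),o["grip_width"],np.round(o["ft_force"],1),np.round(o["moment"],2),o["time"])
```

```text
[ 0.6002 -0.1431  0.1281] [9.972e-01 7.450e-02 4.000e-03 8.000e-04] 0.021876930492091943 [4.6 0.7 4.9] [ 0.24 -0.96  0.06] 13.6
```

Emit:
{"op": "send_rows", "data": {"deltas": [{"tx": -1.4,"ty": -0.15,"tz": 0,"rx": 0,"ry": 0,"rz": 0},{"tx": -2.79,"ty": 0.1,"tz": 0,"rx": 0,"ry": 0,"rz": 0},{"tx": -4.05,"ty": 0.72,"tz": 0,"rx": 0,"ry": 0,"rz": 0},{"tx": -5.09,"ty": 1.66,"tz": 0,"rx": 0,"ry": 0,"rz": 0},{"tx": -5.83,"ty": 2.86,"tz": 0,"rx": 0,"ry": 0,"rz": 0}]}}

```text
time: 14.02
position: [0.5457, -0.1768, 0.128]
tool_rot: [0.997, 0.074, 0.002, -0.003]
ft_force: [4.1, 10.2, 8.4]
grip_width: 0.0215
```

Emit:
{"op": "send_rows", "data": {"deltas": [{"tx": 0,"ty": 0,"tz": 0,"rx": 0,"ry": 0,"rz": 0},{"tx": 0,"ty": 0,"tz": 0,"rx": 0,"ry": 0,"rz": 0},{"tx": 0,"ty": 0,"tz": 0,"rx": 0,"ry": 0,"rz": 0},{"tx": 0,"ty": 0,"tz": 0,"rx": 0,"ry": 0,"rz": 0},{"tx": 0,"ty": 0,"tz": 0,"rx": 0,"ry": 0,"rz": 0}]}}

```text
time: 14.43
position: [0.5449, -0.1795, 0.128]
tool_rot: [0.997, 0.074, 0.0, -0.001]
ft_force: [-0.8, 3.1, 8.8]
grip_width: 0.022
```

Run:
```python
from h import *
ims=[]
for n in ["side","top"]:
    c=robot.camera(n); s=c["color"][200:420,240:500,::-1] if n=="side" else c["color"][130:350,320:580,::-1]
    ims.append(cv2.resize(s,None,fx=1.5,fy=1.8))
    p,R,o=tool();print(p.round(4),np.arctan2(p[1]+.193,p[0]-.5935),Rn.from_matrix(R).as_quat().round(4),o["grip_width"],np.round(o["ft_force"],1),np.round(o["moment"],2),o["time"])
cv2.imwrite("pics/s10.png",np.hstack(ims))
for l,z,n in [("screwdriver",0,"side"),("bottle",0,"side"),("reel",.106,"side"),("dry_drawer_handle",.068,"side")]:
    c=robot.camera(n)
    for r in robot.tip_of(l,n)[:1]: print(l,r["p"],pix2world(c,r["xy"],z=z).round(4))
```

```text
[ 0.5449 -0.1794  0.128 ] 2.869290493583696 [ 9.972e-01  7.440e-02  2.000e-04 -1.000e-03] 0.02181150482703589 [-0.9  2.8  9.6] [ 0.62  0.16 -0.  ] 14.4833
[ 0.5449 -0.1794  0.128 ] 2.869357847707901 [ 9.972e-01  7.440e-02  2.000e-04 -1.000e-03] 0.021911705587250287 [-1.7  2.4  9. ] [0.54 0.11 0.01] 14.5333
screwdriver 0.76 [0.4351 0.0139 0.    ]
bottle 0.88 [0.7225 0.0033 0.    ]
reel 0.78 [0.7539 0.1858 0.106 ]
dry_drawer_handle 0.49 [0.5399 0.1575 0.068 ]
```

View pics/s10.png

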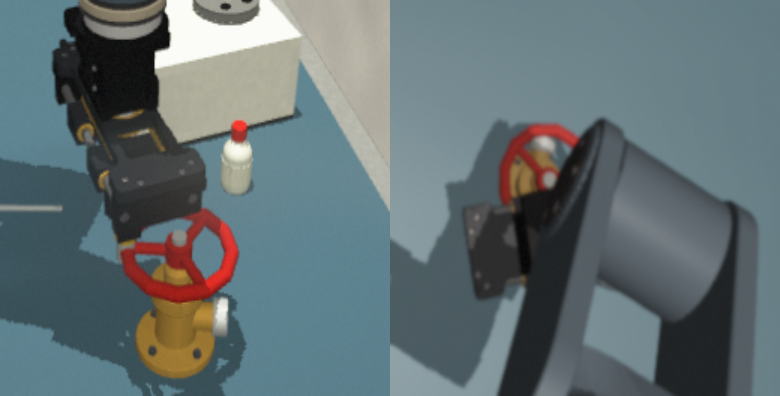

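Run:
```python
from h import *
p,R,o=tool();print(p.round(4),np.round(o["joint_velocities"],4),o["grip_width"])
print(robot.hand_in())
```

```text
[ 0.5449 -0.1794  0.128 ] [ 0.0018  0.0004  0.002  -0.0004 -0.0003 -0.0015] 0.021836044848000127
the job is handed in; nothing more can be done
None
```

The job is handed in, with all steps carried out; `hand_in` returns no verdict, so the result is not confirmed.

- **Drawer:** I pushed it with closed fingers until it stopped. A further 3 mm of commanded push did not move it, and the pictures showed the drawer front against the box.
- **Closing the valve:** I gripped the yellow handle at 40 N and turned it clockwise about 1.77 rad. It then stayed put under about 30 N, which I took as the stop.
- **Backing off:** I turned it two full turns anticlockwise without losing the grip. At hand-in the handle stood about 0.02 rad (1.2 degrees) past the stop position plus two turns, steady over repeated readings. The fingers were still on the handle, 22 mm apart, and the wheel spokes looked the same as in the closed picture.
- **Loose things:** The last side-camera estimates put the bottle within 1 mm of its starting place. The screwdriver read about 10 mm off and the reel about 17 mm off. I think that is detector scatter, because the arm's path never went near either of them, but I did not check it further.
- **Least certain check:** The last drawer-handle detection had low confidence (0.49) and read about 5 mm further out than after the push. The arm did not go near the drawer again.

The clock was near 15 s of the 72 s allowed.

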